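# Draw the gap bolt of an electromagnet with a brass hook and lift out the holder

## Robot

A 6-joint arm with a two-finger parallel gripper is mounted at the origin on the work surface. World frame = base frame: x ahead of the robot, y to its left, z up, the work surface at z = 0. Lengths are in m, angles in rad, forces in N, time in s.
With the tool pointing down it reaches from about 0.225 to 0.725 m from the base axis. Payload 3.1 kg.
Tool frame: the origin (TCP) lies midway between the tips of the shut fingers; the grasp point (between the pads) lies 19 mm behind it (robot.pinch_z is the distance from the TCP to the grasp point, in m); z points along the fingers, y is the line along which they close (so a half turn about z gives the same grasp; the last joint's range is limited). The gripper opens to 85 mm and grips with 20 to 120 N. Pads are 22 mm wide; open, the fingers measure 114 mm over their backs; the gripper's body (76 mm by 85 mm) begins 54 mm behind the grasp point. The pads swing forward as they close: fully open they stand 13 mm farther back than shut.
Start: joints at [-1.299, 0.048, 0.099, 1.622, 0, 1.443], TCP at [0.204, -0.484, 0.231] pointing down, gripper open.
Joint ranges: [-2.91, 2.91], [-0.99, 1.94], [-1.21, 1.42], [-2.12, 2.29], [-1.49, 1.47], [-3.14, 3.14]. Speed limits (rad/s): [2.79, 2.79, 3.14, 3.14, 3.14, 3.14].

## Interface

Orientations are given as a 3x3 rotation matrix whose columns are the frame's x, y, z axes.
In Python, from rig import robot, cams, order, spotter gives the robot as it stands.
- The arm moves only by the tool arm_command, never from a script. Its argument "targets" is a list of rows, each a list of 3 entries, a list of its own where there are three numbers: the shift along the world's x, y, z in m, then the turn about the world's z in rad, then the finger opening in m, from 0 to 0.0854. In form: [[[dx, dy, dz], roll, hand], ...]. A call has 1 to 12 rows; each row shifts and turns the commanded pose from where the row before left it; what a row does not reach is not made up. A row lasts 1/10 s, in which the tool goes at most 50 mm and 8.59 degrees, less where a joint would pass 70% of its speed; a pose out of reach is approached as far as the arm can. A call is refused whole if a number of a shift passes 0.05 or a number of a turn 0.15, either way. A call with a gripper value outside its range is refused whole. The fingers move at their own pace and stop on an object; "grip_force" is the grip in N (left out, the last holds). Time passes only in rows, so rows that do not move let the fingers close. It gives the time, the measured TCP pose, the force, the opening and the grip force at its end, in the units of the state.
- robot.state(): the state, without advancing time (a new reading comes with each control period).
- cams.grab_frame(name): name is "scene" or "top"; returns a dict with "img" (420x560x3 uint8, red, green, blue), "intrinsics" (3x3 intrinsics, pixels), "rvec" (rotation vector, rad) and "tvec" (3), from world to camera coordinates, as OpenCV has them. Camera axes: x right, y down, z forward; pixel columns grow to the right and rows downward; lengths in m; the calibration is good to about 2 mm. A picture is of the moment at which its call begins. There is no depth.
- order.sign_off(): hands the job in; it is judged then, once.
Trained networks look in a picture, given as the dict that the camera call returned (one of the last four; its "shot" number tells which), for a name from the list of things; names that differ only in an ending like _2 or _b are one class to them, and where a whole thing is asked for, a point or a joint stands for the part that bears it (a point fixed in the world has none). Each returns a list of dicts, best first, with "score" (0 to 1); they miss things now and then, are a little off and sometimes report something else, mostly with a low value. They report only what shows in the picture. A call takes as long as a camera call.
- spotter.masks_of(picture, thing): "region" (420x560 bool, what is visible of it) and "position" ([column, row] in pixels, amid what is visible of it).
The state is a dict: "time": time; "q": joint angles; "qvel": joint speeds; "tau": joint torques, N m; "tool_pos": TCP position; "tool_rot": TCP orientation; "ft_force": force on the tool from outside, world axes, zero at the start; "torque": the same for the moment, N m; "gripper_width": finger opening in m; "finger_force": force on a finger pad.
Only numpy, scipy, OpenCV 4.12 (cv2) and the standard library are available. Lean on these libraries where they do the work, as an engineer would, in place of code of your own. Each camera call takes 0.05 s, during which the arm holds its last target. There are 200 camera calls.

## Task

The sample holder standing in the gap of the bench electromagnet is bolted down, out of reach of a hand: take the brass hook rod from its stand, catch the red pull loop of the slide bolt with it (never with the gripper) and draw the bolt back until you feel it come up firmly against its end stop, without forcing it. Lay the hook rod back in its stand the way it lay. Then lift the sample holder out by its blue grip and stand it upright in the green tray, leaving everything else on the bench alone.

Things in the scene. Friction and masses are not known exactly. Their poses are not given: they have to be found in the camera images.
- magnet: Bench electromagnet, fixed; front looks along its -x, to the robot. Origin: centre of its underside. On a base (30 mm thick, 230 x 300 mm) two white coil housings, x -105..105, z 30..155 mm, leave a channel 64 mm wide along x, open at front, top and back. Poles (axis y at x 0, z 100, diameter 56) narrow it to 44. Lifting eyes at x 55, y +-97 reach z 189, handwheels and orange levers y +-178 mm.
- bolt: Slide bolt low in the channel: flat steel plate (z 44..52 mm over the bench) with an upright loop of red 6 mm bar, 36 mm wide, across the channel. Origin: centre of the loop's top bar (along y, 78 mm over the bench, 23 mm free below it). Slides only along the magnet's x; drawn by pulling to magnet -x. Starts at magnet x -37 to -75 mm. Friction about 3 N; it stays where it is left.
- bolt_nose (a point): Tip of the bolt's nose, 27 mm ahead (magnet +x) of the loop, over the holder's foot; clear of it when at magnet x below -58 mm. The rubber-buffered end stop (about 7 N per mm) is adjustable: it comes after 32 to 50 mm of pull, its place is not marked and not measured, so feel for it. A steady pull of 8 to 12 N on a bolt that no longer moves = at the stop; over 15 N harms it.
- hook_rod: Brass hook, wooden handle, loose, about 160 g. Origin: centre of the handle (100 x 20 x 22 mm in its x, y, z). x runs from handle to hook, z is up as it lies. An 8 mm brass rod goes on from the handle to x 165 mm, then bends down (-z) 25 mm, leaning back slightly. Centre of mass at about x 16 mm: grip the handle there from above, across its 20 mm width.
- hook_tip (a point): Centre of the rounded end (radius 4 mm) of the hook: x 162, y 0, z -25 mm in the frame of hook_rod.
- stand: Yellow stand of the hook rod, fixed; base 170 x 70 x 10 mm. Origin: underside, below the seat. Two forks with flared mouths: at its x 90 mm under the brass rod (slot 14 mm wide) and at x -42 mm under the handle's tail (slot 27 mm). Prongs end about 87 mm over the bench. Between the forks the handle is free.
- stand_seat (a point): Where the origin of hook_rod lies when it rests in the stand, 66 mm over the bench; the rod then lies along the stand's x, hook end towards +x and pointing down.
- holder: Sample holder, loose, about 280 g, 177 mm tall: brass foot 80 x 30 x 12 mm (x -55..25, y -15..15), flat stem 14 x 8 mm with a dark disc sample, blue grip on top. Origin: underside of the foot, below the stem. It stands in a shallow nest (walls 9 mm high, 2 mm play) at magnet x 0, y 0, 30 mm over the bench, at the magnet's yaw. Once the bolt is drawn it lifts straight up.
- holder_grip (a point): Grasp point in the blue grip (24 x 22 x 30 mm in holder x, y, z), 164 mm above the underside of the foot, 13 mm below the grip's top. While in the gap the grip's lower end is 22 mm above the tops of the coil housings. Take it from above across its y.
- tray: Green open tray, fixed, 200 x 170 x 28 mm (x, y, z), walls and floor 4 mm. Origin: centre of its underside. The steel puck lies in one corner (tray x 50 to 70, y 35 to 55 mm); the rest is free.
- puck: Dark steel reference puck, 32 mm diameter, 14 mm tall, loose in the tray. Leave alone.
- mug: White mug, 76 mm wide, 90 mm tall. Leave alone.
- screwdriver: Screwdriver lying on the bench. Leave alone.
- caliper: Digital caliper, 230 mm long, lying on the bench. Leave alone.
- cleaner: Blue spray can, 52 mm diameter, 150 mm tall. Leave alone.

How it is judged:
By the outcome, as a careful person would: the job done as asked, in the order asked, and still so for the second after the job is handed in, with the robot touching nothing.
It also fails if it takes over 72 s, if anything falls off the work surface, if the arm or the gripper's body presses on something with over 40 N, if the wrist force passes 120 N, or if a joint passes its speed limit or range.

## Working session

There is one attempt and no reset: what is moved stays moved. The work goes in short steps, Python scripts to look and compute and a tool call to move; the robot and the scene stay as the last step left them, time stands still between calls to the robot, and variables do not carry over. Pictures are saved under pics/ and viewed, at most 12 in all, crops included, and the job is handed in when it is done.

Besides the shell and the picture viewer there is one more tool, called after ">>>" in YAML: its name, and indented under it one key for each argument. arm_command: Moves the arm, as the interface text tells. Its arguments: {"type":"object","properties":{"targets":{"type":"array","items":{"type":"array"}},"grip_force":{"type":"number"}},"required":["targets"]}

```bash
mkdir -p pics; cat > h.py <<'E'
import numpy as np, cv2
from rig import robot, cams, order, spotter
def save(p,n): cv2.imwrite(f'pics/{n}.png',cv2.cvtColor(p['img'],cv2.COLOR_RGB2BGR))
def ray(p,uv):
    R=cv2.Rodrigues(np.array(p['rvec'],float))[0]; t=np.array(p['tvec'],float).ravel()
    d=R.T@np.linalg.inv(p['intrinsics'])@np.array([uv[0],uv[1],1.]); return -R.T@t,d
def onz(p,uv,z):
    c,d=ray(p,uv); return c+d*(z-c[2])/d[2]
def proj(p,X):
    return cv2.projectPoints(np.array(X,float).reshape(-1,3),np.array(p['rvec'],float),np.array(p['tvec'],float),np.array(p['intrinsics'],float),None)[0].reshape(-1,2)
E
python3 - <<'E'
from h import *
s=robot.state();print({k:np.round(v,3) for k,v in s.items()},robot.pinch_z)
for n in('scene','top'):
    p=cams.grab_frame(n);save(p,n);print(n,np.round(ray(p,(280,210)),3).tolist(),p['intrinsics'][0][0])
    for th in('magnet','bolt','hook_rod','hook_tip','stand','holder','holder_grip','tray','puck','mug','screwdriver','caliper','cleaner'):
        r=spotter.masks_of(p,th)
        print(th,[(round(a['score'],2),np.round(a['position']).tolist(),int(a['region'].sum())) for a in r[:2]])
E
```

```text
{'time': np.float64(0.0), 'q': array([-1.299,  0.049,  0.098,  1.622,  0.   ,  1.443]), 'qvel': array([-0.001,  0.001,  0.001, -0.001,  0.001,  0.002]), 'tau': array([-0.0000e+00, -3.3878e+01,  3.2001e+01,  2.0000e-02, -0.0000e+00,
        0.0000e+00]), 'tool_pos': array([ 0.204, -0.483,  0.23 ]), 'tool_rot': array([[ 0.921,  0.389, -0.001],
       [ 0.389, -0.921,  0.002],
       [ 0.   , -0.002, -1.   ]]), 'ft_force': array([ 0.563, -0.367, -0.04 ]), 'torque': array([-0.023,  0.021, -0.032]), 'finger_force': np.float64(0.0), 'gripper_width': np.float64(0.085)} 0.0187
scene [[1.205, 0.57, 0.676], [-0.68, -0.518, -0.519]] 382.2846423683685
magnet [(0.97, [231.0, 264.0], 13205)]
bolt []
hook_rod [(0.69, [184.0, 194.0], 327)]
hook_tip [(0.61, [184.0, 192.0], 324)]
stand [(0.69, [188.0, 205.0], 614), (0.62, [384.0, 284.0], 4420)]
holder [(0.74, [227.0, 224.0], 267)]
holder_grip [(0.69, [228.0, 226.0], 277)]
tray [(0.93, [387.0, 284.0], 4255)]
puck [(0.42, [400.0, 305.0], 137), (0.31, [388.0, 286.0], 4224)]
mug [(0.77, [382.0, 345.0], 2109)]
screwdriver [(0.82, [324.0, 240.0], 338), (0.69, [383.0, 345.0], 2094)]
caliper [(0.64, [262.0, 209.0], 219), (0.2, [399.0, 306.0], 148)]
cleaner [(0.57, [330.0, 328.0], 1775), (0.39, [386.0, 285.0], 4189)]
top [[0.379, 0.023, 1.112], [0.17, 0.03, -0.985]] 384.58926551409814
magnet [(0.9, [286.0, 164.0], 10042), (0.38, [294.0, 161.0], 311)]
bolt [(0.82, [290.0, 188.0], 220), (0.26, [289.0, 164.0], 9908)]
hook_rod [(0.93, [437.0, 224.0], 543)]
hook_tip [(0.77, [437.0, 227.0], 439)]
stand [(0.75, [425.0, 230.0], 1185)]
holder [(0.69, [292.0, 161.0], 345)]
holder_grip [(0.78, [293.0, 160.0], 321)]
tray [(0.97, [183.0, 244.0], 4191)]
puck [(0.6, [162.0, 230.0], 102)]
mug [(0.69, [181.0, 243.0], 4180), (0.58, [155.0, 174.0], 918)]
screwdriver [(0.78, [264.0, 267.0], 322)]
caliper [(0.59, [358.0, 268.0], 822), (0.27, [182.0, 243.0], 4165)]
cleaner [(0.58, [180.0, 146.0], 603)]
```

```bash
ls; ls pics
```

```text
h.py
pics
scene.png
top.png
```

View pics/top.png

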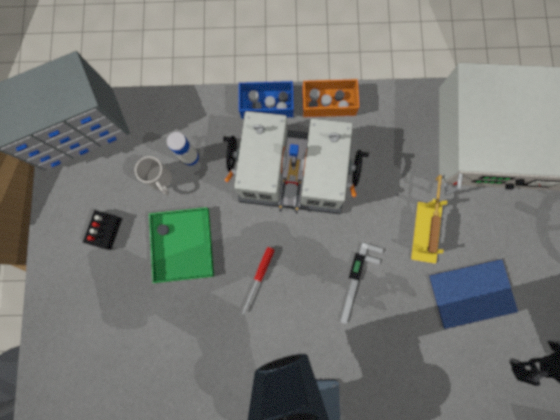

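View pics/scene.png

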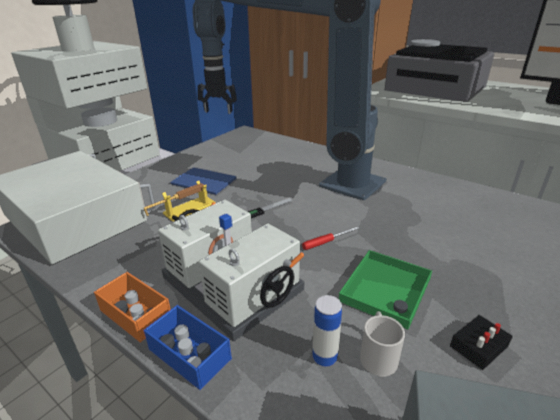

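The top view shows the hook rod lying in the yellow stand at about (435,225) with the hook end up towards (440,180). The magnet is at (290,165) with the blue grip at (293,155) and the red loop at about (290,185), and the tray is at (182,245). The scene view shows the same layout from behind.

Next I fit poses by comparing silhouettes in both views.

```bash
cat > fit.py <<'E'
from h import *
from scipy.optimize import minimize
def box(x0,x1,y0,y1,z0,z1): return np.array([[x,y,z] for x in(x0,x1) for y in(y0,y1) for z in(z0,z1)])/1000
def cyl(x,y,z0,z1,r): return np.array([[x+r*np.cos(a),y+r*np.sin(a),z] for a in np.linspace(0,6.28,24) for z in(z0,z1)])/1000
def place(P,v): 
    c,s=np.cos(v[2]),np.sin(v[2]); return P@np.array([[c,s,0],[-s,c,0],[0,0,1]])+[v[0],v[1],0]
S=4
def sil(p,parts,v):
    m=np.zeros((420*S,560*S),np.uint8)
    for P in parts:
        h=cv2.convexHull(((proj(p,place(P,v))+.5)*S*16).astype(np.int32)); cv2.fillConvexPoly(m,h,1,shift=4)
    return cv2.resize(m.astype(np.float32),(560,420),interpolation=cv2.INTER_AREA)
def fit(views,parts,v0):
    def cost(u):
        v=np.array(u)*[.01,.01,.05]; c=0
        for p,m in views:
            s=sil(p,parts,v); c+=1-np.minimum(s,m).sum()/np.maximum(s,m).sum()
        return c
    u0=np.array(v0)/[.01,.01,.05]
    r=minimize(cost,u0,method='Nelder-Mead',options=dict(initial_simplex=u0+np.vstack([np.zeros(3),2*np.eye(3)]),xatol=.01,fatol=1e-5))
    return r.x*[.01,.01,.05],r.fun/len(views)
def mask(p,n): 
    r=spotter.masks_of(p,n); return r[0]['region'].astype(np.float32)
MAG=[box(-115,115,-150,150,0,30),box(-105,105,32,145,30,155),box(-105,105,-145,-32,30,155)]
TRAY=[box(-100,100,-85,85,0,28)]
HOOK=[box(-50,50,-10,10,55,77),box(50,169,-4,4,62,70),box(158,168,-4,4,37,66)]
E
python3 - <<'E'
from fit import *
t=cams.grab_frame('top');s=cams.grab_frame('scene')
for z,n,uv in((.194,'grip',(293,160)),(.078,'loop',(290,184)),(.066,'hook',(435,233)),(.02,'tray',(182,245))): print(n,onz(t,uv,z).round(3))
def show(n,r): print(n,r[0].round(4),np.degrees(r[0][2]).round(2),round(r[1],3))
m=mask(t,'magnet');ms=mask(s,'magnet')
v0=[*onz(t,(290,165),.1)[:2],-.1]
show('mag t',fit([(t,m)],MAG,v0));show('mag ts',fit([(t,m),(s,ms)],MAG,v0))
v0=[*onz(t,(182,245),.0)[:2],0]
tr=fit([(t,mask(t,'tray'))],TRAY,v0);show('tray',tr);show('tray ts',fit([(t,mask(t,'tray')),(s,mask(s,'tray'))],TRAY,v0))
v0=[*onz(t,(435,233),.066)[:2],-.1]
h=mask(t,'hook_rod');hs=mask(s,'hook_rod')
show('hook t',fit([(t,h)],HOOK,v0));show('hook ts',fit([(t,h),(s,hs)],HOOK,v0))
# holder grip: mean of mask, and colours
def tri(a,b):
    (c1,d1),(c2,d2)=ray(t,a),ray(s,b); A=np.c_[d1,-d2]; k=np.linalg.lstsq(A,c2-c1,rcond=None)[0]
    return ((c1+k[0]*d1+c2+k[1]*d2)/2).round(4),np.linalg.norm(c1+k[0]*d1-c2-k[1]*d2).round(4)
def blob(p,n,f):
    r=cv2.dilate(mask(p,n),np.ones((5,5)))>0; a=p['img'].astype(int); q=r&f(a[...,0],a[...,1],a[...,2]); ys,xs=np.nonzero(q); return np.array([xs.mean(),ys.mean()]),len(xs),(xs.min(),xs.max(),ys.min(),ys.max())
bl=lambda r,g,b:(b>r+40)&(b>g+30)
a,b=blob(t,'holder_grip',bl),blob(s,'holder_grip',bl);print(a,b,tri(a[0],b[0]))
rd=blob(t,'bolt',lambda r,g,b:(r>g+40)&(r>b+40));print(rd,onz(t,rd[0],.078).round(4), onz(t,rd[0],.065).round(4))
i=np.vstack([cv2.resize(t['img'][135:215,220:370],None,fx=5,fy=5,interpolation=cv2.INTER_CUBIC)]);cv2.imwrite('pics/c1.png',i[...,::-1])
i=cv2.resize(t['img'][165:275,390:480],None,fx=5,fy=5,interpolation=cv2.INTER_CUBIC);cv2.imwrite('pics/c2.png',i[...,::-1])
E
```

```text
grip [0.662 0.016 0.194]
loop [0.63  0.025 0.078]
hook [ 0.487 -0.365  0.066]
tray [0.473 0.337 0.02 ]
mag t [ 0.6898  0.0152 -0.1488] -8.53 0.187
mag ts [ 0.6869  0.0118 -0.1472] -8.43 0.119
tray [0.4755 0.3413 0.0866] 4.96 0.037
tray ts [0.4731 0.3412 0.0883] 5.06 0.069
hook t [ 0.4873 -0.3617 -0.1851] -10.61 0.16
hook ts [ 0.4865 -0.3618 -0.1856] -10.64 0.258
(array([293.35185185, 149.46296296]), 108, (np.int64(289), np.int64(298), np.int64(144), np.int64(155))) (array([225.48101266, 220.93670886]), 158, (np.int64(219), np.int64(231), np.int64(214), np.int64(229))) (array([0.6888, 0.015 , 0.1948]), np.float64(0.0012))
(array([434.2972973 , 233.57297297]), 185, (np.int64(430), np.int64(438), np.int64(217), np.int64(251))) [ 0.4844 -0.3589  0.078 ] [ 0.4857 -0.3637  0.065 ]
```

View pics/c1.png

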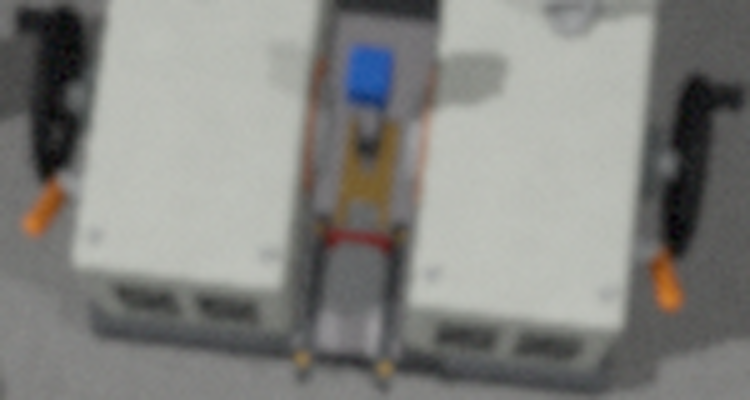

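View pics/c2.png

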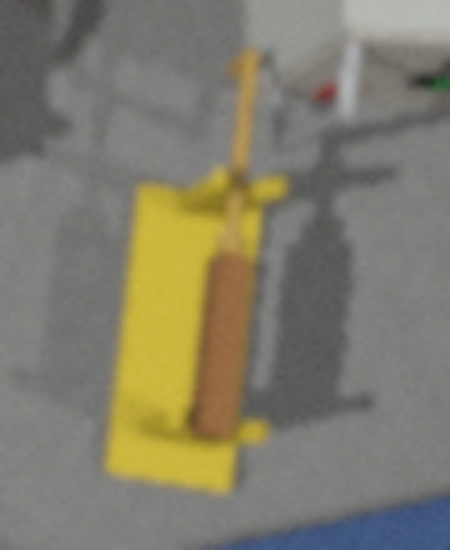

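The first crop shows the blue grip at crop (370,75) and the red loop bar running from (325,237) to (392,242). The second crop shows the handle in the stand, with the hook at crop (245,60). The grip triangulates to z 0.195, against an expected 0.194, so the poses look consistent. I'll move above the handle, using the half-turn wrist pose to stay inside joint 6's range.

>>> arm_command:
  targets:
    - [[0.0175,0.007,0],0.149,0.0854]
    - [[0.0175,0.007,0],0.149,0.0854]
    - [[0.0175,0.007,0],0.149,0.0854]
    - [[0.0175,0.007,0],0.149,0.0854]
    - [[0.0175,0.007,0],0.149,0.0854]
    - [[0.0175,0.007,0],0.149,0.0854]
    - [[0.0175,0.007,0],0.149,0.0854]
    - [[0.0175,0.007,0],0.149,0.0854]
    - [[0.0175,0.007,0],0.149,0.0854]
    - [[0.0175,0.007,0],0.149,0.0854]
    - [[0.0175,0.007,0],0.149,0.0854]
    - [[0.0175,0.007,0],0.149,0.0854]
  grip_force: 60

```text
time: 3.2
tool_pos: [0.4151, -0.3993, 0.2313]
tool_rot: [[-0.584, 0.812, -0.0], [0.812, 0.584, -0.0], [0.0, -0.0, -1.0]]
ft_force: [-0.0, 0.2, 0.3]
gripper_width: 0.0852
finger_force: 0.0
```

>>> arm_command:
  targets:
    - [[0.0175,0.007,0],0.149,0.06]
    - [[0.0175,0.007,0],0.149,0.06]
    - [[0.0175,0.007,0],0.149,0.06]
    - [[0.0175,0.007,0],0.149,0.06]
    - [[0.0175,0.007,0],0.149,0.06]
    - [[0,0,0],0.024,0.06]

```text
time: 3.8
tool_pos: [0.5035, -0.3635, 0.2307]
tool_rot: [[-0.984, 0.179, 0.0], [0.179, 0.984, 0.001], [-0.0, 0.001, -1.0]]
ft_force: [0.1, -0.3, -0.5]
gripper_width: 0.0602
finger_force: 0.0
```

```bash
python3 - <<'E'
from fit import *
s=robot.state();print(s['q'].round(3),s['tool_pos'].round(4),np.degrees(np.arctan2(s['tool_rot'][1,0],s['tool_rot'][0,0])).round(2),s['gripper_width'])
t=cams.grab_frame('top');sc=cams.grab_frame('scene')
# bolt loop by colour, around the crop
a=cv2.GaussianBlur(t['img'],(3,3),0).astype(float); red=np.clip(a[...,0]-np.maximum(a[...,1],a[...,2])-25,0,None)
w=np.zeros_like(red);w[176:192,280:303]=red[176:192,280:303];ys,xs=np.nonzero(w>0);W=w[ys,xs]
c=np.array([(xs*W).sum(),(ys*W).sum()])/W.sum();L=onz(t,c,.077)[:2];print('loop',c,len(W),(xs.min(),xs.max()),L.round(4))
for y in np.array([.0]):
  for m in([.687,.0135],[.6888,.015]):
    yaw=-.148;ex=np.array([np.cos(yaw),np.sin(yaw)]);d=L-m;print('loop in magnet',d@ex,d@[-ex[1],ex[0]])
# magnet yaw: white housing tops from top view, inner-edges
g=a.min(2);
cols={}
for r in range(120,200,1):
    row=g[r,262:322]; wht=np.where(row>135)[0]
    gap=[ (wht[i]+262,wht[i+1]+262) for i in range(len(wht)-1) if wht[i+1]-wht[i]>15]
    if gap: cols[r]=gap[0]
P=[(onz(t,(l,r),.155)[:2],onz(t,(q,r),.155)[:2]) for r,(l,q) in cols.items()]
for k in(0,1):
    A=np.array([p[k] for p in P]); 
    vx,vy,x0,y0=cv2.fitLine(A.astype(np.float32),cv2.DIST_HUBER,0,.001,.001).ravel(); print('edge',len(A),np.degrees(np.arctan(vy/vx)).round(2),'y at x=.689',(y0+(0.689-x0)*vy/vx).round(4))
E
```

```text
[-7.340e-01  3.070e-01  3.920e-01  1.656e+00  1.000e-03 -5.530e-01] [ 0.5035 -0.3635  0.2307] 169.66 0.060162746773166825
loop [290.88645418 182.15936255] 43 (np.int64(285), np.int64(297)) [0.6353 0.0223]
loop in magnet -0.05245991982791606 0.0011220164825954005
loop in magnet -0.05401905174640453 -0.0006270140090628098
edge 74 -8.32 y at x=.689 0.0495
edge 74 -8.57 y at x=.689 -0.0181
```

>>> arm_command:
  targets:
    - [[-0.0005,-0.001,-0.03],0.005,0.06]
    - [[0,0,-0.03],0,0.06]
    - [[0,0,-0.03],0,0.06]
    - [[0,0,-0.03],0,0.06]
    - [[0,0,-0.03],0,0.06]
    - [[0,0,-0.0185],0,0.06]
    - [[0,0,-0.015],0,0.06]
    - [[0,0,0],0,0.06]

```text
time: 4.7
tool_pos: [0.4991, -0.3647, 0.0451]
tool_rot: [[-0.984, 0.181, -0.004], [0.181, 0.984, 0.003], [0.004, 0.002, -1.0]]
ft_force: [-0.7, 0.3, -0.5]
gripper_width: 0.0597
finger_force: 0.0
```

```bash
python3 - <<'E'
from h import *
s=robot.state();print(s['tool_pos'].round(4),s['ft_force'])
sc=cams.grab_frame('scene')
i=cv2.resize(sc['img'][150:260,120:260],None,fx=5,fy=5,interpolation=cv2.INTER_CUBIC);cv2.imwrite('pics/c3.png',i[...,::-1])
E
```

```text
[ 0.4991 -0.3647  0.0451] [-0.71883298  0.31654599 -0.49671576]
```

View pics/c3.png

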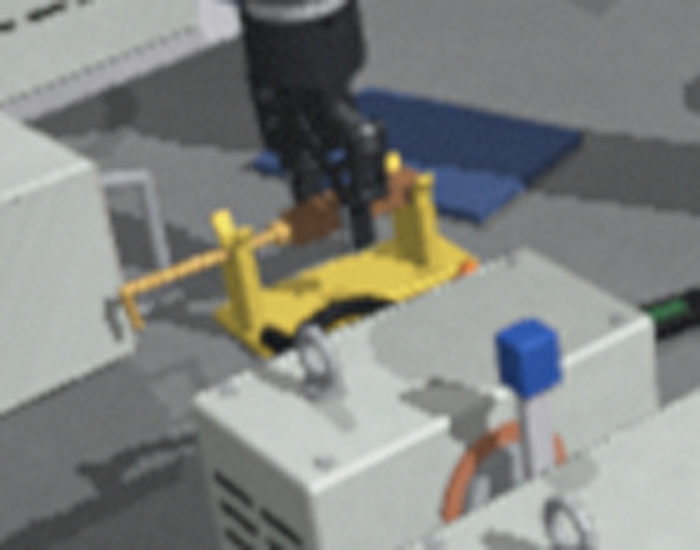

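The crop shows the fingers straddling the handle between the two forks, around crop (335,200). Closing now.

>>> arm_command:
  targets:
    - [[0.001,0,0.001],0,0.03]
    - [[0,0,0],0,0.03]
    - [[0,0,0],0,0.01]
    - [[0,0,0],0,0.01]
    - [[0,0,0],0,0.01]
    - [[0,0,0],0,0.01]
  grip_force: 60

```text
time: 5.35
tool_pos: [0.5035, -0.3666, 0.0509]
tool_rot: [[-0.984, 0.179, 0.003], [0.179, 0.984, -0.003], [-0.003, -0.002, -1.0]]
ft_force: [-0.4, -0.2, 5.4]
gripper_width: 0.0186
finger_force: 59.5
```

>>> arm_command:
  targets:
    - [[0,0,0.01],0,0.01]
    - [[0,0,0.015],0,0.01]
    - [[0,0,0.02],0,0.01]
    - [[0,0,0.02],0,0.01]
    - [[0,0,0.02],0,0.01]
    - [[0,0,0.015],0,0.01]
    - [[0,0,0],0,0.01]
    - [[0,0,0],0,0.01]

```text
time: 6.15
tool_pos: [0.5024, -0.3657, 0.1489]
tool_rot: [[-0.984, 0.179, 0.0], [0.179, 0.984, -0.0], [-0.0, -0.0, -1.0]]
ft_force: [-0.5, 0.7, -1.5]
gripper_width: 0.0191
finger_force: 58.7
```

```bash
cat > hk.py <<'E'
from fit import *
# rod pose relative to the tool from both views: fit pitch/x offset by projecting rod points
s=robot.state();print(s['tool_pos'].round(4),s['ft_force'].round(2),s['torque'].round(3),s['gripper_width'])
t=cams.grab_frame('top');sc=cams.grab_frame('scene')
save(t,'t_'+str(int(s['time']*100)));save(sc,'s_'+str(int(s['time']*100)))
V=[(p,np.maximum(mask(p,'hook_rod'),0)) for p in(t,sc)]
P=[p+[0,0,-.066] for p in HOOK]
p0=s['tool_pos']+[0,0,.0187]
def model(u):
    x,y,z,yaw,pit=np.array(u)*[.01,.01,.01,.05,.05]
    R=cv2.Rodrigues(np.array([0,0,yaw]))[0]@cv2.Rodrigues(np.array([0,pit,0]))[0]
    return R,np.array([x,y,z])
def cost(u):
    R,o=model(u);c=0
    for p,m in V:
        q=[k@R.T+o for k in P]; sl=sil(p,q,[0,0,0]); 
        c+=1-np.minimum(sl,m).sum()/np.maximum(sl,m).sum()
    return c
yaw=np.arctan2(-s['tool_rot'][1,0],-s['tool_rot'][0,0]);o=p0-.016*np.array([np.cos(yaw),np.sin(yaw),0])
u0=np.r_[o/.01,yaw/.05,0]
r=minimize(cost,u0,method='Nelder-Mead',options=dict(initial_simplex=u0+np.vstack([np.zeros(5),np.eye(5)]),maxiter=500,xatol=.01,fatol=1e-5))
R,o2=model(r.x);print('cost0',cost(u0),'cost',r.fun,'origin',o2.round(4),'expected',o.round(4),'yaw,pit deg',np.degrees(r.x[3:]*.05).round(2),'tool yaw',np.degrees(yaw).round(2),'tip',(R@[.162,0,-.025]+o2).round(4))
E
python3 hk.py
```

```text
[ 0.5024 -0.3657  0.1489] [-0.49  0.69 -1.51] [ 0.019  0.025 -0.048] 0.0191360508234888
cost0 1.1366559 cost 1.020601749420166 origin [ 0.4838 -0.36    0.166 ] expected [ 0.4867 -0.3628  0.1676] yaw,pit deg [-10.41   1.52] tool yaw -10.3 tip [ 0.6425 -0.3892  0.1367]
```

>>> arm_command:
  targets:
    - [[-0.025,0,0],0,0.01]
    - [[-0.04,0,0],0,0.01]
    - [[-0.04,0,0],0,0.01]
    - [[-0.029,0.015,0],0,0.01]
    - [[0,0.03,0],0.004,0.01]
    - [[0,0.04,0],0.004,0.01]
    - [[0,0.04,0],0.004,0.01]
    - [[0,0.04,0],0.004,0.01]
    - [[0,0.04,0],0.004,0.01]
    - [[0,0.04,0],0.004,0.01]
    - [[0,0.04,0],0.004,0.01]
    - [[0,0.04,0],0.004,0.01]

```text
time: 7.55
tool_pos: [0.3676, -0.039, 0.1481]
tool_rot: [[-0.989, 0.148, -0.001], [0.148, 0.989, 0.0], [0.001, 0.0, -1.0]]
ft_force: [0.8, 0.1, -1.2]
gripper_width: 0.0185
finger_force: 58.8
```

>>> arm_command:
  targets:
    - [[0,0.04,0],0,0.01]
    - [[0,0.035,0],0,0.01]
    - [[0,0.02,0],0,0.01]
    - [[0,0.008,-0.015],0,0.01]
    - [[0,0,-0.02],0,0.01]
    - [[0,0,0],0,0.01]
    - [[0,0,0],0,0.01]

```text
time: 8.25
tool_pos: [0.3675, 0.0624, 0.1132]
tool_rot: [[-0.989, 0.147, -0.002], [0.147, 0.989, -0.0], [0.002, -0.0, -1.0]]
ft_force: [0.1, 0.3, -0.5]
gripper_width: 0.019
finger_force: 58.9
```

```bash
python3 hk.py; ls pics
```

```text
[0.3675 0.0624 0.1132] [ 0.06  0.32 -0.5 ] [-0.039 -0.047  0.024] 0.019039644072323888
c1.png
c2.png
c3.png
s_615.png
s_825.png
scene.png
t_615.png
t_825.png
top.pngTraceback (most recent call last):
  File "hk.py", line 6, in <module>
    V=[(p,np.maximum(mask(p,'hook_rod'),0)) for p in(t,sc)]
                     ~~~~^^^^^^^^^^^^^^
  File "fit.py", line 23, in mask
    r=spotter.masks_of(p,n); return r[0]['region'].astype(np.float32)
                                    ~^^^
IndexError: list index out of range
```

```bash
python3 - <<'E'
import cv2,numpy as np
t=cv2.imread('pics/t_825.png')[130:290,230:350];s=cv2.imread('pics/s_825.png')[150:310,180:330]
cv2.imwrite('pics/c4.png',np.hstack([cv2.resize(t,None,fx=2.9,fy=2.9,interpolation=2),cv2.resize(s,None,fx=2.9,fy=2.9,interpolation=2)]))
E
```

```text
(no output)
```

View pics/c4.png

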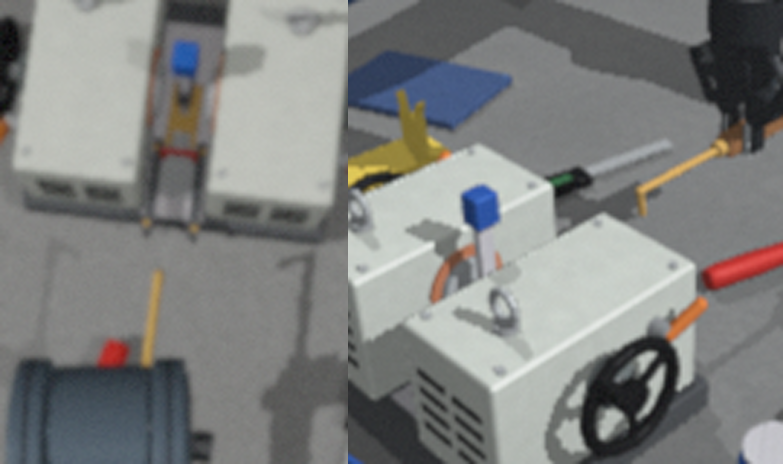

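The top part of the crop shows the rod end at full-image pixel (284.5,223.8), well ahead of the channel. The scene part shows the bend at about (280.7,215.5) and the tip at about (281.7,222.4), pointing down.

```bash
python3 - <<'E'
from h import *
t=cams.grab_frame('top');s=cams.grab_frame('scene')
tp=np.array([.3675,.0624,.1132]);ex=np.array([.989,-.147,0])
for z in(.12,.128,.135): print(z,'end top',onz(t,(284.5,223.8),z).round(4))
print('pred end',(tp+ex*.153+[0,0,.015]).round(4), 'pred tip',(tp+ex*.146+[0,0,-.010]).round(4))
print('proj pred end top',proj(t,tp+ex*.153+[0,0,.018]),'scene bend',proj(s,tp+ex*.149+[0,0,.0155]),'tip bottom',proj(s,tp+ex*.146+[0,0,-.013]))
# yellow/brass pixels in the scene around
a=s['img'].astype(int)[205:230,270:312];q=(a[...,0]>a[...,2]+60)&(a[...,1]>a[...,2]+25)
ys,xs=np.nonzero(q);k=xs<14;print('brass',xs.min()+270,[(x+270,ys[xs==x].min()+205,ys[xs==x].max()+205) for x in range(8,22) if (xs==x).any()])
E
```

```text
0.12 end top [0.5138 0.0414 0.12  ]
0.128 end top [0.5127 0.0412 0.128 ]
0.135 end top [0.5118 0.0411 0.135 ]
pred end [0.5188 0.0399 0.1282] pred tip [0.5119 0.0409 0.1032]
proj pred end top [[284.9300049  221.27761115]] scene bend [[279.33077422 216.06222897]] tip bottom [[280.25343577 224.47854331]]
brass 279 [(279, np.int64(215), np.int64(215)), (280, np.int64(214), np.int64(221)), (281, np.int64(213), np.int64(223)), (282, np.int64(213), np.int64(221)), (283, np.int64(212), np.int64(215)), (284, np.int64(212), np.int64(214)), (285, np.int64(211), np.int64(213)), (286, np.int64(211), np.int64(213)), (287, np.int64(210), np.int64(212)), (288, np.int64(210), np.int64(212)), (289, np.int64(209), np.int64(211)), (290, np.int64(209), np.int64(211)), (291, np.int64(208), np.int64(210))]
```

>>> arm_command:
  targets:
    - [[0.02,-0.003,0],0,0.01]
    - [[0.03,-0.0045,0],0,0.01]
    - [[0.035,-0.005,0],0,0.01]
    - [[0.03,-0.0045,0],0,0.01]
    - [[0.02,-0.003,0],0,0.01]
    - [[0.007,-0.001,0],0,0.01]
    - [[0,0,0],0,0.01]
    - [[0,0,-0.01],0,0.01]
    - [[0,0,-0.01],0,0.01]
    - [[0,0,0],0,0.01]

```text
time: 9.5
tool_pos: [0.5077, 0.0417, 0.0913]
tool_rot: [[-0.989, 0.147, -0.005], [0.147, 0.989, 0.0], [0.005, -0.0, -1.0]]
ft_force: [-1.6, 0.2, -2.5]
gripper_width: 0.0185
finger_force: 58.9
```

>>> arm_command:
  targets:
    - [[0,0,-0.006],0,0.01]
    - [[0,0,-0.006],0,0.01]
    - [[0,0,-0.004],0,0.01]
    - [[0,0,0],0,0.01]
    - [[0,0,0],0,0.01]

```text
time: 10.0
tool_pos: [0.5103, 0.0414, 0.0778]
tool_rot: [[-0.989, 0.147, -0.0], [0.147, 0.989, 0.0], [0.0, -0.0, -1.0]]
ft_force: [-0.2, -0.0, -1.4]
gripper_width: 0.0193
finger_force: 58.9
```

```bash
python3 - <<'E'
from h import *
s=robot.state();print(s['tool_pos'].round(4),s['ft_force'].round(2))
t=cams.grab_frame('top');sc=cams.grab_frame('scene')
a=t['img'][140:230,250:340];b=sc['img'][180:270,180:270]
cv2.imwrite('pics/c5.png',np.hstack([cv2.resize(k,None,fx=4.4,fy=4.4,interpolation=2) for k in(a,b)])[...,::-1])
E
```

```text
[0.5103 0.0414 0.0778] [-0.22 -0.04 -1.35]
```

View pics/c5.png

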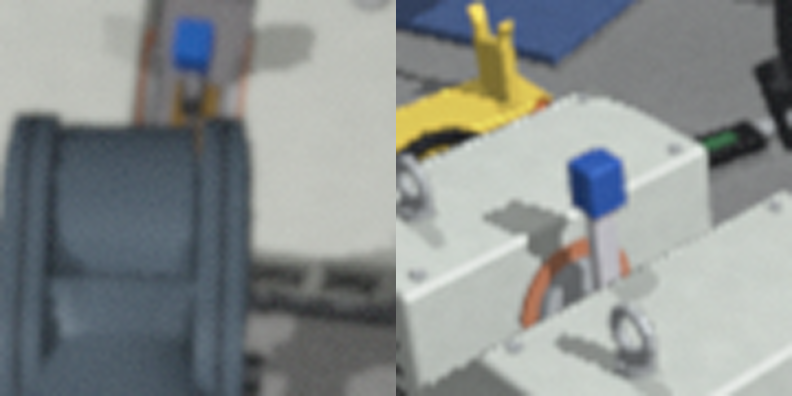

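The view is mostly blocked by the arm. The rod end is just visible at about crop (198,130) in the top part, ahead of the loop. I'll lower it slightly and start pulling, watching the force.

>>> arm_command:
  targets:
    - [[0,0,-0.003],0,0.01]
    - [[-0.003,0.0004,0],0,0.01]
    - [[-0.003,0.0005,0],0,0.01]
    - [[-0.003,0.0004,0],0,0.01]
    - [[-0.003,0.0005,0],0,0.01]
    - [[-0.003,0.0004,0],0,0.01]
    - [[-0.003,0.0005,0],0,0.01]
    - [[-0.003,0.0004,0],0,0.01]

```text
time: 10.9
tool_pos: [0.4897, 0.0444, 0.075]
tool_rot: [[-0.989, 0.147, 0.001], [0.147, 0.989, -0.0], [-0.001, 0.0, -1.0]]
ft_force: [3.2, -1.6, -3.0]
gripper_width: 0.019
finger_force: 58.7
```

Force is about 3 N, so the bolt is caught and sliding.

>>> arm_command:
  targets:
    - [[-0.003,0.0004,0],0,0.01]
    - [[-0.003,0.0005,0],0,0.01]
    - [[-0.003,0.0004,0],0,0.01]
    - [[-0.003,0.0005,0],0,0.01]

```text
time: 11.3
tool_pos: [0.4773, 0.0463, 0.075]
tool_rot: [[-0.989, 0.147, 0.0], [0.147, 0.989, -0.0], [-0.001, -0.0, -1.0]]
ft_force: [3.5, -1.9, -1.7]
gripper_width: 0.0191
finger_force: 58.8
```

>>> arm_command:
  targets:
    - [[-0.002,0.0003,0],0,0.01]
    - [[-0.002,0.0003,0],0,0.01]

```text
time: 11.5
tool_pos: [0.4733, 0.0469, 0.0749]
tool_rot: [[-0.989, 0.147, 0.0], [0.147, 0.989, -0.0], [-0.0, -0.0, -1.0]]
ft_force: [3.0, 0.1, -1.3]
gripper_width: 0.0189
finger_force: 58.8
```

>>> arm_command:
  targets:
    - [[-0.001,0.0001,0],0,0.01]
    - [[-0.001,0.0002,0],0,0.01]

```text
time: 11.7
tool_pos: [0.4714, 0.0472, 0.0749]
tool_rot: [[-0.989, 0.147, 0.0], [0.147, 0.989, -0.0], [-0.0, -0.0, -1.0]]
ft_force: [3.2, -0.3, -1.5]
gripper_width: 0.0191
finger_force: 58.8
```

>>> arm_command:
  targets:
    - [[-0.001,0.0001,0],0,0.01]
    - [[-0.001,0.0002,0],0,0.01]

```text
time: 11.9
tool_pos: [0.4694, 0.0474, 0.0749]
tool_rot: [[-0.989, 0.147, 0.0], [0.147, 0.989, -0.0], [-0.0, -0.0, -1.0]]
ft_force: [2.6, -2.2, -1.8]
gripper_width: 0.0192
finger_force: 58.8
```

>>> arm_command:
  targets:
    - [[-0.0007,0.0001,0],0,0.01]
    - [[-0.0007,0.0001,0],0,0.01]

```text
time: 12.1
tool_pos: [0.468, 0.0477, 0.0749]
tool_rot: [[-0.989, 0.147, 0.0], [0.147, 0.989, -0.0], [-0.0, -0.0, -1.0]]
ft_force: [2.4, -0.1, -0.5]
gripper_width: 0.0192
finger_force: 58.8
```

>>> arm_command:
  targets:
    - [[-0.0007,0.0001,0],0,0.01]
    - [[-0.0007,0.0001,0],0,0.01]

```text
time: 12.3
tool_pos: [0.4665, 0.0479, 0.0748]
tool_rot: [[-0.989, 0.147, 0.0], [0.147, 0.989, -0.0], [-0.0, -0.0, -1.0]]
ft_force: [2.6, -1.7, -1.3]
gripper_width: 0.0191
finger_force: 58.8
```

>>> arm_command:
  targets:
    - [[-0.0007,0.0001,0],0,0.01]

```text
time: 12.4
tool_pos: [0.4658, 0.048, 0.0748]
tool_rot: [[-0.989, 0.147, 0.0], [0.147, 0.989, -0.0], [-0.0, -0.0, -1.0]]
ft_force: [3.2, -1.3, -1.5]
gripper_width: 0.0194
finger_force: 58.8
```

>>> arm_command:
  targets:
    - [[-0.0005,0.0001,0],0,0.01]
    - [[-0.0005,0.0001,0],0,0.01]

```text
time: 12.6
tool_pos: [0.4648, 0.0482, 0.0748]
tool_rot: [[-0.989, 0.147, 0.0], [0.147, 0.989, -0.0], [-0.0, -0.0, -1.0]]
ft_force: [2.4, -0.1, -2.4]
gripper_width: 0.0188
finger_force: 58.8
```

>>> arm_command:
  targets:
    - [[-0.0005,0.0001,0],0,0.01]
    - [[-0.0005,0,0],0,0.01]

```text
time: 12.8
tool_pos: [0.4638, 0.0483, 0.0748]
tool_rot: [[-0.989, 0.147, 0.0], [0.147, 0.989, 0.0], [-0.0, 0.0, -1.0]]
ft_force: [2.5, -0.8, -0.7]
gripper_width: 0.0188
finger_force: 58.8
```

>>> arm_command:
  targets:
    - [[-0.0006,0.0001,0],0,0.01]
    - [[-0.0007,0.0001,0],0,0.01]

```text
time: 13.0
tool_pos: [0.4625, 0.0485, 0.0748]
tool_rot: [[-0.989, 0.147, -0.0], [0.147, 0.989, -0.0], [0.0, -0.0, -1.0]]
ft_force: [2.5, -1.0, -0.9]
gripper_width: 0.0191
finger_force: 58.9
```

>>> arm_command:
  targets:
    - [[-0.0006,0.0001,0],0,0.01]
    - [[-0.0007,0.0001,0],0,0.01]

```text
time: 13.2
tool_pos: [0.4612, 0.0487, 0.0748]
tool_rot: [[-0.989, 0.147, -0.0], [0.147, 0.989, -0.0], [0.0, -0.0, -1.0]]
ft_force: [2.6, -0.6, -2.3]
gripper_width: 0.0189
finger_force: 58.9
```

>>> arm_command:
  targets:
    - [[-0.0006,0.0001,0],0,0.01]
    - [[-0.0007,0.0001,0],0,0.01]

```text
time: 13.4
tool_pos: [0.4599, 0.0489, 0.0748]
tool_rot: [[-0.989, 0.147, 0.0], [0.147, 0.989, -0.0], [-0.0, -0.0, -1.0]]
ft_force: [1.2, -1.6, -1.4]
gripper_width: 0.0189
finger_force: 58.9
```

>>> arm_command:
  targets:
    - [[-0.0006,0.0001,0],0,0.01]
    - [[-0.0007,0.0001,0],0,0.01]

```text
time: 13.6
tool_pos: [0.4586, 0.0491, 0.0748]
tool_rot: [[-0.989, 0.147, 0.0], [0.147, 0.989, -0.0], [-0.0, -0.0, -1.0]]
ft_force: [2.4, -1.3, -1.2]
gripper_width: 0.0189
finger_force: 58.9
```

>>> arm_command:
  targets:
    - [[-0.0006,0.0001,0],0,0.01]
    - [[-0.0007,0.0001,0],0,0.01]

```text
time: 13.8
tool_pos: [0.4573, 0.0493, 0.0748]
tool_rot: [[-0.989, 0.147, -0.0], [0.147, 0.989, -0.0], [0.0, -0.0, -1.0]]
ft_force: [2.9, -0.8, -1.1]
gripper_width: 0.0194
finger_force: 58.9
```

>>> arm_command:
  targets:
    - [[-0.0006,0.0001,0],0,0.01]
    - [[-0.0007,0.0001,0],0,0.01]

```text
time: 14.0
tool_pos: [0.456, 0.0495, 0.0748]
tool_rot: [[-0.989, 0.147, -0.0], [0.147, 0.989, -0.0], [0.0, -0.0, -1.0]]
ft_force: [2.4, -0.7, -2.0]
gripper_width: 0.0193
finger_force: 58.9
```

>>> arm_command:
  targets:
    - [[-0.0006,0.0001,0],0,0.01]
    - [[-0.0007,0.0001,0],0,0.01]

```text
time: 14.2
tool_pos: [0.4547, 0.0497, 0.0748]
tool_rot: [[-0.989, 0.147, -0.0], [0.147, 0.989, -0.0], [0.0, -0.0, -1.0]]
ft_force: [3.1, -0.8, -1.8]
gripper_width: 0.0188
finger_force: 58.9
```

>>> arm_command:
  targets:
    - [[-0.0006,0.0001,0],0,0.01]
    - [[-0.0007,0.0001,0],0,0.01]

```text
time: 14.4
tool_pos: [0.4534, 0.0499, 0.0748]
tool_rot: [[-0.989, 0.147, 0.0], [0.147, 0.989, -0.0], [-0.0, -0.0, -1.0]]
ft_force: [3.3, -1.6, -1.7]
gripper_width: 0.019
finger_force: 58.9
```

>>> arm_command:
  targets:
    - [[-0.0006,0.0001,0],0,0.01]
    - [[-0.0007,0.0001,0],0,0.01]

```text
time: 14.6
tool_pos: [0.4526, 0.05, 0.0749]
tool_rot: [[-0.989, 0.147, 0.001], [0.147, 0.989, -0.0], [-0.001, 0.0, -1.0]]
ft_force: [5.2, -1.8, -2.2]
gripper_width: 0.0188
finger_force: 58.8
```

>>> arm_command:
  targets:
    - [[-0.0005,0.0001,0],0,0.01]
    - [[0,0,0],0,0.01]

```text
time: 14.8
tool_pos: [0.4525, 0.0501, 0.075]
tool_rot: [[-0.989, 0.147, 0.002], [0.147, 0.989, -0.0], [-0.002, 0.0, -1.0]]
ft_force: [6.8, -2.6, -3.1]
gripper_width: 0.0191
finger_force: 58.7
```

>>> arm_command:
  targets:
    - [[-0.0007,0.0001,0],0,0.01]
    - [[0,0,0],0,0.01]

```text
time: 15.0
tool_pos: [0.4525, 0.0501, 0.0751]
tool_rot: [[-0.989, 0.147, 0.003], [0.147, 0.989, -0.0], [-0.003, 0.0, -1.0]]
ft_force: [6.4, -1.8, -3.8]
gripper_width: 0.0191
finger_force: 58.6
```

>>> arm_command:
  targets:
    - [[-0.0007,0.0001,0],0,0.01]
    - [[0,0,0],0,0.01]
    - [[0,0,0],0,0.01]

```text
time: 15.3
tool_pos: [0.4524, 0.0501, 0.0752]
tool_rot: [[-0.989, 0.147, 0.005], [0.147, 0.989, -0.001], [-0.005, 0.0, -1.0]]
ft_force: [8.4, -2.3, -4.4]
gripper_width: 0.019
finger_force: 58.6
```

>>> arm_command:
  targets:
    - [[-0.0006,0.0001,0],0,0.01]
    - [[0,0,0],0,0.01]
    - [[0,0,0],0,0.01]
    - [[0,0,0],0,0.01]

```text
time: 15.7
tool_pos: [0.4524, 0.0501, 0.0753]
tool_rot: [[-0.989, 0.148, 0.006], [0.148, 0.989, -0.001], [-0.006, 0.0, -1.0]]
ft_force: [9.9, -2.9, -5.4]
gripper_width: 0.0192
finger_force: 58.7
```

The pull is steady at about 10.3 N and the bolt no longer moves, so it is at the stop. I'll back off, lift the hook clear, retract and return to the stand.

>>> arm_command:
  targets:
    - [[0.003,-0.0004,0],0,0.01]
    - [[0.005,-0.0008,0],0,0.01]
    - [[0.005,-0.0007,0],0,0.01]
    - [[0,0,0],0,0.01]
    - [[0,0,0.01],0,0.01]
    - [[0,0,0.02],0,0.01]
    - [[0,0,0.02],0,0.01]
    - [[0,0,0.02],0,0.01]
    - [[0,0,0.005],0,0.01]

```text
time: 16.6
tool_pos: [0.4641, 0.0487, 0.1532]
tool_rot: [[-0.989, 0.147, 0.005], [0.147, 0.989, -0.0], [-0.005, 0.001, -1.0]]
ft_force: [0.3, 0.1, -0.9]
gripper_width: 0.0188
finger_force: 59.1
```

>>> arm_command:
  targets:
    - [[-0.02,0.003,0],0,0.01]
    - [[-0.035,0.005,0],0,0.01]
    - [[-0.03,0.0045,0],0,0.01]
    - [[-0.012,0.0015,0],0,0.01]
    - [[0,-0.02,0],0,0.01]
    - [[0,-0.035,0],-0.004,0.01]
    - [[0,-0.04,0],-0.004,0.01]
    - [[0,-0.04,0],-0.004,0.01]
    - [[0,-0.04,0],-0.004,0.01]
    - [[0,-0.04,0],-0.004,0.01]
    - [[0,-0.04,0],-0.004,0.01]
    - [[0,-0.04,0],-0.004,0.01]

```text
time: 17.8
tool_pos: [0.365, -0.2337, 0.1494]
tool_rot: [[-0.985, 0.175, -0.0], [0.175, 0.985, 0.001], [0.0, 0.001, -1.0]]
ft_force: [0.3, 0.3, -1.5]
gripper_width: 0.0191
finger_force: 59.2
```

```bash
python3 - <<'E'
from fit import *
s=robot.state();print(s['tool_pos'].round(4),np.degrees(np.arctan2(-s['tool_rot'][1,0],-s['tool_rot'][0,0])).round(2),s['ft_force'].round(1))
t=cams.grab_frame('top')
a=t['img'].astype(float); red=np.clip(a[...,0]-np.maximum(a[...,1],a[...,2])-25,0,None)
w=np.zeros_like(red);w[176:215,280:305]=red[176:215,280:305];ys,xs=np.nonzero(w>0);W=w[ys,xs]
c=np.array([(xs*W).sum(),(ys*W).sum()])/W.sum();L=onz(t,c,.077)[:2]
ex=np.array([.989,-.147]);d=L-[.688,.0152];print('loop',c,L.round(4),'magnet x',d@ex,d@[.147,.989])
E
```

```text
[ 0.365  -0.2337  0.1494] -10.1 [ 0.3  0.3 -1.5]
loop [288.90118986 198.49249871] [0.5894 0.0288] magnet x -0.09948475732748922 -0.0010698616621212795
```

>>> arm_command:
  targets:
    - [[0,-0.04,0],-0.004,0.01]
    - [[0,-0.04,0],0,0.01]
    - [[0,-0.035,0],0,0.01]
    - [[0.01,-0.017,0],0,0.01]
    - [[0.03,0,0],0,0.01]
    - [[0.04,0,0],0,0.01]
    - [[0.035,0,0],0,0.01]
    - [[0.018,0,0],0,0.01]
    - [[0.005,0,0],0,0.01]
    - [[0,0,-0.01],0,0.01]
    - [[0,0,-0.02],0,0.01]
    - [[0,0,0],0,0.01]

```text
time: 19.05
tool_pos: [0.5005, -0.3626, 0.1157]
tool_rot: [[-0.984, 0.18, -0.006], [0.18, 0.984, 0.005], [0.007, 0.004, -1.0]]
ft_force: [-0.2, 0.1, -2.8]
gripper_width: 0.0189
finger_force: 59.6
```

```bash
python3 hk.py; python3 - <<'E'
import cv2,numpy as np,glob,os
t=sorted(glob.glob('pics/t_*.png'),key=os.path.getmtime)[-1];s=sorted(glob.glob('pics/s_*.png'),key=os.path.getmtime)[-1]
t=cv2.imread(t)[165:275,380:490];s=cv2.imread(s)[150:260,120:230]
cv2.imwrite('pics/c6.png',np.hstack([cv2.resize(k,None,fx=3.6,fy=3.6,interpolation=2) for k in(t,s)]))
E
```

```text
[ 0.5005 -0.3626  0.1157] [-0.18  0.08 -2.78] [ 0.051  0.04  -0.011] 0.018937826978644035
cost0 1.48241 cost 1.4482758045196533 origin [ 0.4817 -0.3562  0.1363] expected [ 0.4848 -0.3597  0.1344] yaw,pit deg [-8.35 -1.34] tool yaw -10.35 tip [ 0.6425 -0.3798  0.1151]
```

View pics/c6.png

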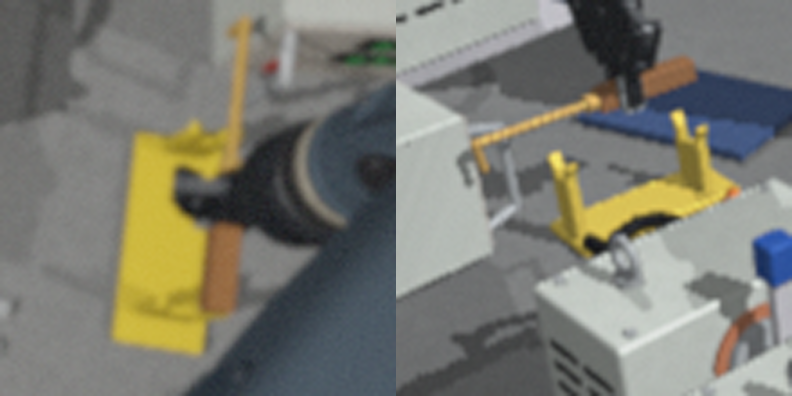

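The crop shows the rod held level over the stand: hook end at full-image pixel (446.7,171.1), tail end at about (441.7,250.6). I'll check for slip in the grip from those two ends.

```bash
python3 - <<'E'
from h import *
s=robot.state();t=cams.grab_frame('top');tp=s['tool_pos'];print(tp.round(4),s['tool_rot'][2].round(4))
yaw=np.radians(-10.35);ex=np.array([np.cos(yaw),np.sin(yaw),0]);ey=np.array([-ex[1],ex[0],0])
zp=tp[2]+.0187
for n,uv,z in(('end',(446.7,171.1),zp),('tail top',(441.7,250.6),zp+.008)):
    d=onz(t,uv,z)-tp;print(n,'along',(d@ex).round(4),'across',(d@ey).round(4))
# same reading in the earlier carried picture (t=6.15)
a=cv2.imread('pics/t_615.png')
for f,tp0 in (('t_615',[.5024,-.3657,.1489]),('t_%d'%int(1905),tp)):
    im=cv2.cvtColor(cv2.imread(f'pics/{f}.png'),cv2.COLOR_BGR2HSV)[150:270,425:460]
    q=(im[...,0]>3)&(im[...,0]<23)&(im[...,1]>90)&(im[...,2]>70);q[:, :]&=True
    n,l,st,_=cv2.connectedComponentsWithStats(q.astype(np.uint8))
    for k in range(1,n):
        if st[k,4]>20:
            ys,xs=np.nonzero(l==k);i=ys.argmin();j=ys.argmax();top=(xs[ys<ys.min()+2].mean()+425,ys.min()+150);bot=(xs[ys>ys.max()-2].mean()+425,ys.max()+150)
            z=tp0[2]+.0187;print(f,st[k,4],top,bot,[((onz(t,u,z)-tp0)@ex).round(4) for u in(top,bot)],[((onz(t,u,z)-tp0)@ey).round(4) for u in(top,bot)])
E
```

```text
[ 0.5032 -0.3647  0.1206] [-6.e-04 -5.e-04 -1.e+00]
end along 0.137 across 0.0087
tail top along -0.0705 across 0.0039
t_615 183 (np.float64(453.7142857142857), np.int64(166)) (np.float64(449.25), np.int64(210)) [np.float64(0.1439), np.float64(0.0303)] [np.float64(0.004), np.float64(0.0042)]
t_615 252 (np.float64(449.0), np.int64(224)) (np.float64(445.27272727272725), np.int64(250)) [np.float64(-0.0046), np.float64(-0.0696)] [np.float64(0.0014), np.float64(0.0041)]
t_1905 159 (np.float64(447.5), np.int64(170)) (np.float64(442.57142857142856), np.int64(213)) [np.float64(0.1402), np.float64(0.0259)] [np.float64(0.007), np.float64(0.0083)]
t_1905 248 (np.float64(442.6666666666667), np.int64(226)) (np.float64(439.8333333333333), np.int64(252)) [np.float64(-0.0072), np.float64(-0.0737)] [np.float64(0.0047), np.float64(0.0052)]
```

No slip beyond reading error. Lowering into the forks.

>>> arm_command:
  targets:
    - [[0,-0.0015,-0.01],-0.002,0.01]
    - [[0,0,-0.015],0,0.01]
    - [[0,0,-0.015],0,0.01]
    - [[0,0,-0.01],0,0.01]
    - [[0,0,-0.008],0,0.01]
    - [[0,0,0],0,0.01]
    - [[0,0,0],0,0.01]

```text
time: 20.0
tool_pos: [0.5036, -0.3658, 0.0616]
tool_rot: [[-0.984, 0.181, -0.0], [0.181, 0.984, 0.0], [0.0, 0.0, -1.0]]
ft_force: [0.3, -0.2, -1.7]
gripper_width: 0.0191
finger_force: 59.6
```

>>> arm_command:
  targets:
    - [[0,-0.0005,-0.004],0,0.01]
    - [[0,0,-0.004],0,0.01]
    - [[0,0,0],0,0.01]
    - [[0,0,0],0,0.01]

```text
time: 20.4
tool_pos: [0.5036, -0.3664, 0.0538]
tool_rot: [[-0.984, 0.181, -0.0], [0.181, 0.984, 0.0], [0.0, 0.0, -1.0]]
ft_force: [0.0, 0.3, -0.8]
gripper_width: 0.0191
finger_force: 59.6
```

>>> arm_command:
  targets:
    - [[0,0,-0.0015],0,0.01]
    - [[0,0,-0.0015],0,0.01]
    - [[0,0,0],0,0.01]

```text
time: 20.7
tool_pos: [0.5038, -0.3665, 0.0511]
tool_rot: [[-0.984, 0.181, 0.0], [0.181, 0.984, -0.0], [-0.001, -0.0, -1.0]]
ft_force: [0.9, -0.1, -0.5]
gripper_width: 0.0192
finger_force: 59.8
```

>>> arm_command:
  targets:
    - [[0,0,-0.001],0,0.01]
    - [[0,0,0],0,0.01]
    - [[0,0,0],0,0.03]
    - [[0,0,0],0,0.05]
    - [[0,0,0],0,0.06]
    - [[0,0,0],0,0.06]

```text
time: 21.3
tool_pos: [0.5035, -0.3663, 0.0494]
tool_rot: [[-0.984, 0.181, -0.0], [0.181, 0.984, 0.0], [0.0, 0.0, -1.0]]
ft_force: [0.4, -0.0, -0.8]
gripper_width: 0.0598
finger_force: 0.0
```

>>> arm_command:
  targets:
    - [[0,0,0.02],0,0.06]
    - [[0,0,0.03],0,0.06]
    - [[0,0,0.04],0,0.06]
    - [[0,0,0.05],0,0.06]
    - [[0,0,0.05],0,0.06]
    - [[-0.03,0.02,0.03],0,0.06]
    - [[-0.04,0.04,0],0,0.06]
    - [[-0.04,0.04,0],0,0.06]
    - [[-0.03,0.03,0],0,0.06]
    - [[0,0,0],0,0.06]

```text
time: 22.3
tool_pos: [0.3693, -0.2418, 0.2698]
tool_rot: [[-0.984, 0.18, -0.002], [0.18, 0.984, 0.002], [0.002, 0.002, -1.0]]
ft_force: [0.2, -0.5, 0.1]
gripper_width: 0.0601
finger_force: 0.0
```

```bash
python3 - <<'E'
from fit import *
s=robot.state();print(s['tool_pos'].round(4))
t=cams.grab_frame('top');sc=cams.grab_frame('scene')
for v in([t],[t,sc]):
    r=fit([(p,mask(p,'hook_rod')) for p in v],HOOK,[.487,-.362,-.185]);print(r[0].round(4),np.degrees(r[0][2]),r[1])
a=t['img'][165:275,380:490];b=sc['img'][150:260,120:230]
cv2.imwrite('pics/c7.png',np.hstack([cv2.resize(k,None,fx=3.6,fy=3.6,interpolation=2) for k in(a,b)])[...,::-1])
E
```

```text
[ 0.3693 -0.2418  0.2698]
[ 0.489  -0.3617 -0.1871] -10.719059685051109 0.21229761838912964
[ 0.4877 -0.3626 -0.176 ] -10.086637220023814 0.3284740149974823
```

View pics/c7.png

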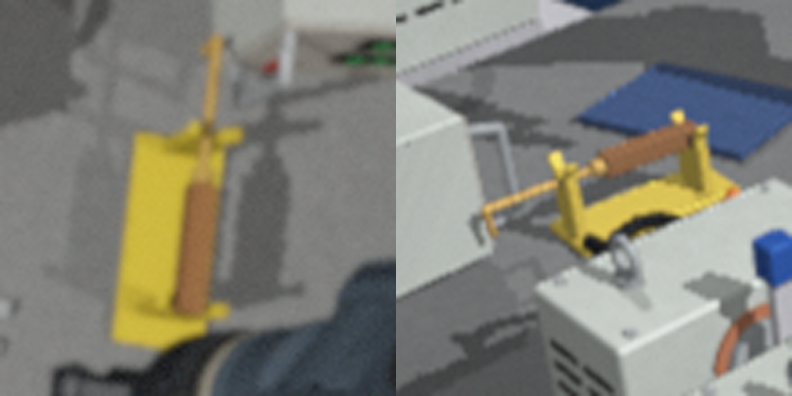

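The crop shows the rod back in both forks, hook down, with the handle at about crop (195,245). It is within 1–2 mm of its first pose. Next is the holder.

>>> arm_command:
  targets:
    - [[0.02,0.015,0],0.005,0.06]
    - [[0.035,0.028,0],0.005,0.06]
    - [[0.04,0.032,0],0.005,0.06]
    - [[0.04,0.032,0],0.005,0.06]
    - [[0.04,0.032,0],0.005,0.06]
    - [[0.04,0.032,0],0.005,0.06]
    - [[0.04,0.032,0],0.003,0.06]
    - [[0.035,0.028,0],0,0.06]
    - [[0.02,0.02,0],0,0.06]
    - [[0.01,0.003,0],0,0.06]
    - [[0,0,0],0,0.06]
    - [[0,0,0],0,0.06]

```text
time: 23.75
tool_pos: [0.6887, 0.0041, 0.2684]
tool_rot: [[-0.989, 0.148, -0.002], [0.148, 0.989, -0.0], [0.002, -0.0, -1.0]]
ft_force: [0.7, 0.1, 0.2]
gripper_width: 0.0599
finger_force: 0.0
```

>>> arm_command:
  targets:
    - [[-0.0005,0.011,-0.01],0,0.06]
    - [[0,0,-0.02],0,0.06]
    - [[0,0,-0.02],0,0.06]
    - [[0,0,-0.02],0,0.06]
    - [[0,0,-0.015],0,0.06]
    - [[0,0,-0.008],0,0.06]
    - [[0,0,0],0,0.06]
    - [[0,0,0],0,0.06]

```text
time: 24.55
tool_pos: [0.6877, 0.015, 0.1778]
tool_rot: [[-0.989, 0.149, 0.001], [0.149, 0.989, -0.0], [-0.001, 0.0, -1.0]]
ft_force: [0.1, 0.4, 0.2]
gripper_width: 0.0599
finger_force: 0.0
```

```bash
python3 - <<'E'
from h import *
s=robot.state();print(s['tool_pos'].round(4),s['ft_force'].round(1))
sc=cams.grab_frame('scene')
b=sc['img'][160:270,160:290]
cv2.imwrite('pics/c8.png',cv2.resize(b,None,fx=5,fy=5,interpolation=2)[...,::-1])
E
```

```text
[0.6877 0.015  0.1778] [0.1 0.4 0.2]
```

View pics/c8.png

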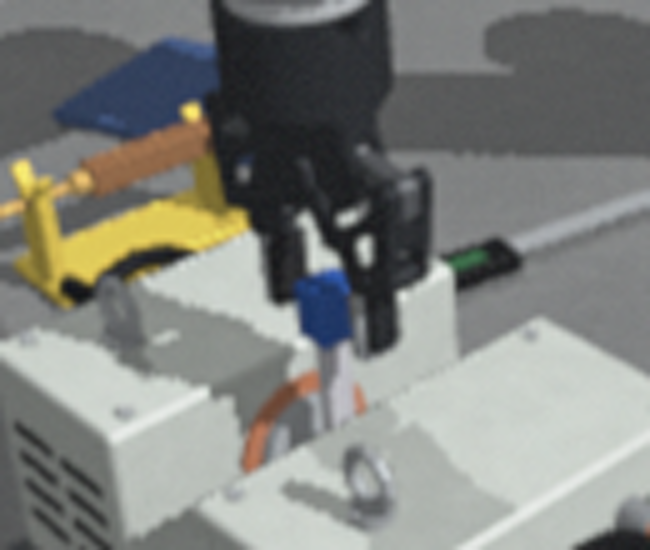

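The crop shows the fingers on either side of the blue grip at about crop (325,308). Closing on it and lifting a little.

>>> arm_command:
  targets:
    - [[0,0,-0.003],0,0.04]
    - [[0,0,0],0,0.03]
    - [[0,0,0],0,0.01]
    - [[0,0,0],0,0.01]
    - [[0,0,0],0,0.01]
    - [[0,0,0],0,0.01]
  grip_force: 60

```text
time: 25.2
tool_pos: [0.6881, 0.0151, 0.1744]
tool_rot: [[-0.989, 0.148, 0.001], [0.148, 0.989, -0.001], [-0.001, -0.001, -1.0]]
ft_force: [0.6, -0.9, 1.8]
gripper_width: 0.0213
finger_force: 59.4
```

>>> arm_command:
  targets:
    - [[0,0,0.004],0,0.01]
    - [[0,0,0.004],0,0.01]
    - [[0,0,0],0,0.01]

```text
time: 25.5
tool_pos: [0.6871, 0.0156, 0.1813]
tool_rot: [[-0.989, 0.148, -0.002], [0.148, 0.989, 0.0], [0.002, -0.0, -1.0]]
ft_force: [-0.4, -0.9, -3.4]
gripper_width: 0.021
finger_force: 58.7
```

>>> arm_command:
  targets:
    - [[0,0,0.01],0,0.01]
    - [[0,0,0.015],0,0.01]
    - [[0,0,0.02],0,0.01]
    - [[0,0,0.025],0,0.01]
    - [[0,0,0.025],0,0.01]
    - [[0,0,0.025],0,0.01]
    - [[0,0,0.02],0,0.01]
    - [[0,0,0.01],0,0.01]
    - [[0,0,0],0,0.01]

```text
time: 26.4
tool_pos: [0.6882, 0.0159, 0.3348]
tool_rot: [[-0.989, 0.148, 0.005], [0.148, 0.989, 0.001], [-0.005, 0.001, -1.0]]
ft_force: [-0.6, -0.5, -2.5]
gripper_width: 0.0211
finger_force: 58.9
```

>>> arm_command:
  targets:
    - [[-0.015,0,0],0,0.01]
    - [[-0.03,0,0],0,0.01]
    - [[-0.035,0.005,0],0,0.01]
    - [[-0.035,0.015,0],0.02,0.01]
    - [[-0.03,0.03,0],0.03,0.01]
    - [[-0.025,0.04,0],0.03,0.01]
    - [[-0.02,0.04,0],0.04,0.01]
    - [[-0.015,0.04,0],0.04,0.01]
    - [[-0.01,0.04,0],0.04,0.01]
    - [[-0.005,0.04,0],0.03,0.01]
    - [[-0.002,0.035,0],0,0.01]
    - [[0,0.019,0],0,0.01]

```text
time: 27.6
tool_pos: [0.4639, 0.3224, 0.3308]
tool_rot: [[-0.996, -0.084, -0.002], [-0.084, 0.996, 0.001], [0.002, 0.001, -1.0]]
ft_force: [0.3, -0.9, -2.4]
gripper_width: 0.0216
finger_force: 59.3
```

>>> arm_command:
  targets:
    - [[0,0,0],0,0.01]
    - [[0,0,-0.02],0,0.01]
    - [[0,0,-0.035],0,0.01]
    - [[0,0,-0.035],0,0.01]
    - [[0,0,-0.03],0,0.01]
    - [[0,0,-0.02],0,0.01]
    - [[0,0,-0.01],0,0.01]
    - [[0,0,-0.005],0,0.01]
    - [[0,0,0],0,0.01]
    - [[0,0,0],0,0.01]

```text
time: 28.6
tool_pos: [0.4664, 0.3197, 0.1784]
tool_rot: [[-0.997, -0.081, 0.002], [-0.081, 0.997, 0.001], [-0.002, 0.001, -1.0]]
ft_force: [0.2, -0.2, -4.4]
gripper_width: 0.0213
finger_force: 59.4
```

```bash
python3 - <<'E'
from h import *
s=robot.state();print(s['tool_pos'].round(4),s['tool_rot'].round(3).tolist(),s['ft_force'].round(1))
sc=cams.grab_frame('scene');t=cams.grab_frame('top')
b=sc['img'][190:340,320:450];a=t['img'][180:300,120:230]
cv2.imwrite('pics/c9.png',np.hstack([cv2.resize(k,(390,450),interpolation=2) for k in(a,b)])[...,::-1])
E
```

```text
[0.4664 0.3197 0.1784] [[-0.997, -0.081, 0.002], [-0.081, 0.997, 0.001], [-0.002, 0.001, -1.0]] [ 0.2 -0.2 -4.4]
```

View pics/c9.png

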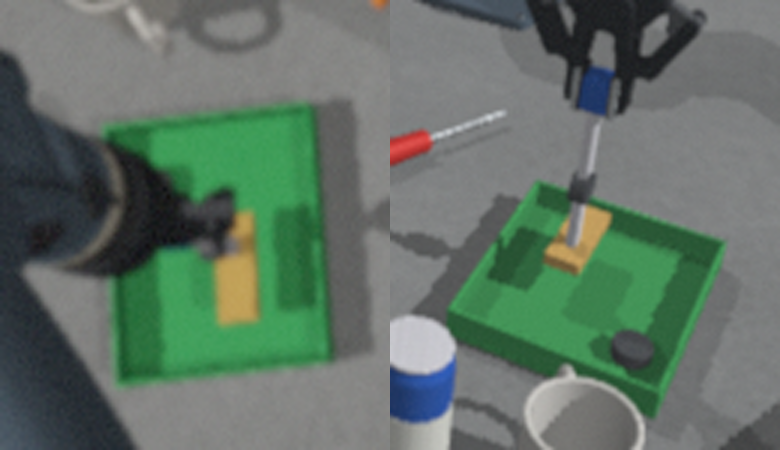

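The crop shows the holder hanging upright over free tray floor, with its foot at about crop (237,267) and the puck well clear.

>>> arm_command:
  targets:
    - [[0,0,-0.01],0,0.01]
    - [[0,0,-0.01],0,0.01]
    - [[0,0,-0.005],0,0.01]
    - [[0,0,-0.002],0,0.01]
    - [[0,0,0],0,0.01]
    - [[0,0,0],0,0.01]

```text
time: 29.3
tool_pos: [0.4658, 0.3196, 0.1499]
tool_rot: [[-0.997, -0.081, 0.0], [-0.081, 0.997, 0.0], [-0.0, 0.0, -1.0]]
ft_force: [0.4, -0.4, -4.0]
gripper_width: 0.0213
finger_force: 59.5
```

>>> arm_command:
  targets:
    - [[0,0,-0.0015],0,0.01]
    - [[0,0,0],0,0.01]
    - [[0,0,0],0,0.01]

```text
time: 29.6
tool_pos: [0.4657, 0.3195, 0.1485]
tool_rot: [[-0.997, -0.081, 0.0], [-0.081, 0.997, 0.0], [-0.0, 0.0, -1.0]]
ft_force: [-1.0, -0.3, -3.4]
gripper_width: 0.0213
finger_force: 59.7
```

>>> arm_command:
  targets:
    - [[0,0,-0.0015],0,0.01]
    - [[0,0,0],0,0.01]
    - [[0,0,0],0,0.01]

```text
time: 29.9
tool_pos: [0.4662, 0.3196, 0.1483]
tool_rot: [[-0.997, -0.081, 0.002], [-0.081, 0.997, 0.001], [-0.002, 0.001, -1.0]]
ft_force: [-0.8, -1.3, 5.3]
gripper_width: 0.0212
finger_force: 60.5
```

Contact with the floor at z 0.1483. Releasing and rising straight up.

>>> arm_command:
  targets:
    - [[0,0,0.001],0,0.01]
    - [[0,0,0],0,0.03]
    - [[0,0,0],0,0.05]
    - [[0,0,0],0,0.06]
    - [[0,0,0],0,0.06]
    - [[0,0,0.01],0,0.06]
    - [[0,0,0.03],0,0.06]
    - [[0,0,0.04],0,0.06]
    - [[0,0,0.04],0,0.06]
    - [[-0.04,-0.04,0.02],0,0.06]
    - [[-0.04,-0.05,0],0,0.06]
    - [[-0.03,-0.05,0],0,0.06]

```text
time: 31.1
tool_pos: [0.3749, 0.2039, 0.2864]
tool_rot: [[-0.997, -0.083, 0.003], [-0.083, 0.997, 0.001], [-0.003, 0.001, -1.0]]
ft_force: [0.0, -1.8, 0.7]
gripper_width: 0.06
finger_force: 0.0
```

>>> arm_command:
  targets:
    - [[0,-0.04,0],0,0.06]
    - [[0,0,0],0,0.06]
    - [[0,0,0],0,0.06]

```text
time: 31.4
tool_pos: [0.3757, 0.1639, 0.2855]
tool_rot: [[-0.997, -0.079, 0.002], [-0.079, 0.997, 0.001], [-0.002, 0.001, -1.0]]
ft_force: [-0.3, 0.5, 0.0]
gripper_width: 0.06
finger_force: 0.0
```

```bash
python3 - <<'E'
from h import *
s=robot.state();print(s['time'],s['tool_pos'].round(4),s['ft_force'].round(1))
sc=cams.grab_frame('scene');t=cams.grab_frame('top')
cv2.imwrite('pics/c10.png',np.hstack([cv2.resize(k,None,fx=1.4,fy=1.4,interpolation=2) for k in(sc['img'][140:380,120:440],)]+[cv2.resize(t['img'][130:290,140:260],(252,336),interpolation=2)])[...,::-1])
E
```

```text
31.4 [0.3757 0.1639 0.2855] [-0.3  0.5  0. ]
```

View pics/c10.png

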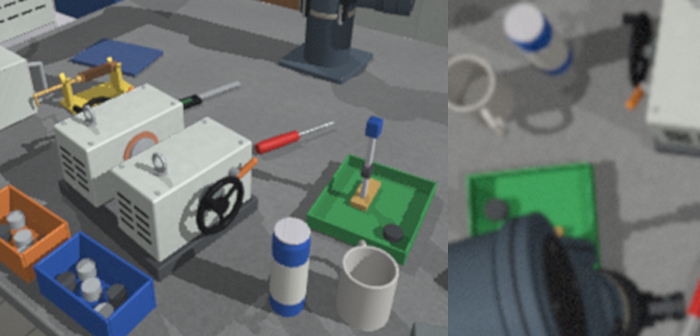

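The picture shows the holder standing upright in the tray at about (368,165). The rod is in its stand at about (85,82), and everything else is where it was.

```bash
python3 -c "
from h import *
print(order.sign_off())"
```

```text
the job is handed in; nothing more can be done
None
```

The job is handed in: the bolt was drawn about 46 mm to its end stop (steady pull about 10 N), the hook rod is back in its stand within 1–2 mm of where it lay, and the sample holder stands upright in the green tray, at about 31.5 s of the 72 s allowed.

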